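# Load flat bars on the sloping rack and close its keeper

## Robot

A 6-joint arm with a two-finger parallel gripper is mounted at the origin on a cart in front of the work surface, level with it; the furniture and walls round the work are solid. World frame = base frame: x ahead of the robot, y to its left, z up, the work surface at z = 0. Lengths are in m, angles in rad, forces in N, time in s.
With the tool pointing down it reaches from about 0.325 to 0.9 m from the base axis. Payload 6.1 kg.
Tool frame: the origin (TCP) lies midway between the tips of the shut fingers; the grasp point (between the pads) lies 19 mm behind it; z points along the fingers, y is the line along which they close (so a half turn about z gives the same grasp; the last joint's range is limited). The gripper opens to 85 mm and grips with 20 to 120 N. Pads are 22 mm wide; open, the fingers measure 114 mm over their backs; the gripper's body (76 mm by 85 mm) begins 54 mm behind the grasp point. The pads swing forward as they close: fully open they stand 13 mm farther back than shut.
Start: joints at [-1.257, 0.22, 1.526, -0, 1.395, -0.126], TCP at [0.266, -0.566, 0.231] pointing down, gripper open.
Joint ranges: [-2.98, 2.98], [-0.91, 2.08], [0.09, 2.57], [-1.24, 4.39], [0.2, 2.65], [-2.68, 2.68]. Speed limits (rad/s): [2.57, 2.57, 3.01, 3.14, 3.14, 3.14].

## Interface

Orientations are given as [roll, pitch, yaw] about the fixed x, y, z axes, in that order (R = Rz(yaw) Ry(pitch) Rx(roll)).
In Python, from plant import movep, move_l, set_joints, gripper_to, hold, inverse_kinematics, observe, get_image, get_calibration, Unreachable, job_done gives the robot as it stands. Calls block until the motion is done:
- movep(position, orientation): joint-space move of the TCP to a pose.
- move_l(position, feed=0.15, rotation=None, max_force=None): straight line of the TCP; rotation=None keeps the orientation; feed is the mean speed in m/s. With max_force (N) it stops when the force on the tool has changed by that much, and returns True; else False.
- set_joints(angles): joint-space move.
- gripper_to(opening, f_grip=None): finger opening in m; f_grip is the grip in N (None keeps the last); returns when the fingers have stopped.
- hold(seconds).
- inverse_kinematics(position, orientation): joint angles nearest the present ones, or None.
- observe(): the state.
- get_image(name): name is "scene" or "top" or "wrist"; returns (picture, depth): 480x640x3 uint8, red, green, blue; 480x640 float32, m along the optical axis (not along the pixel's ray), 0 where there is no reading.
- get_calibration(name): a dict with "intrinsics" (3x3 intrinsics, pixels), "dist_coeffs" ([k1, k2, p1, p2, k3] as OpenCV has them; the pictures are not rectified), "world_from_camera" (4x4, takes a point from camera to world coordinates). Camera axes: x right, y down, z forward; pixel columns grow to the right and rows downward; lengths in m; the calibration is good to about 2 mm. A picture is of the moment at which its call begins: read the wrist's pose just before it. get_calibration takes no time and is no camera call; for the wrist camera it gives the pose at the moment of the call.
A pose or a line that the arm cannot do raises Unreachable and nothing moves.
- job_done(): hands the job in; it is judged then, once.
The state is a dict: "time_s": time; "q": joint angles; "joint_velocities": joint speeds; "joint_torque": joint torques, N m; "eef_pos": TCP position; "tcp_rot": TCP orientation; "ft_force": force on the tool from outside, world axes, zero at the start; "torque": the same for the moment, N m; "opening": finger opening in m; "grasp_force": force on a finger pad.
Only numpy, scipy, OpenCV 4.12 (cv2) and the standard library are available. Lean on these libraries where they do the work, as an engineer would, in place of code of your own. Each camera call takes 0.05 s, during which the arm holds its last target. There are 200 camera calls.

## Task

Load the blue sloping rack for the saw: lay the aluminium bar flat on its sloping deck, then the steel bar on top of that, then the brass bar on top, each lying lengthwise up the slope in the middle of the deck with its lower end resting against the backstop. Leave the red keeper open until all three are stacked, then swing it fully across over the stack by its black knob. Do not disturb the tin, the carton or the sanding block.

Things in the scene. Friction and masses are not known exactly. Their poses are not given: they have to be found in the camera images.
- deck: Sloping deck of the fixed blue rack, 165 x 70 mm, rising at 30 degrees. Origin: middle of its lower end, on the surface, at the backstop's face, 32 mm above the bench. x up the slope, away from the robot; y left across it; z square to it. Backstop: plate across the lower end, square to the deck, 36 mm high. No side walls. Friction may hold a bar where it is laid: slide it to the backstop.
- alu_mid (a point): Centre of the loose bright aluminium flat bar, 155 x 45 x 12 mm, 0.23 kg, lying flat on the bench at the start. x along its length, y across its width, z through its thickness.
- steel_mid (a point): Centre of the loose dark grey-brown steel flat bar, 125 x 40 x 10 mm, 0.38 kg, lying flat on the bench at the start. x along its length, y across its width, z through its thickness.
- brass_mid (a point): Centre of the loose yellow brass flat bar, 95 x 40 x 12 mm, 0.38 kg, lying flat on the bench at the start. x along its length, y across its width, z through its thickness.
- keeper (a joint): Angle of the red keeper bar on its post (deck frame x 30, y 75 mm; axis square to the deck). 0: points up the slope beside the deck; negative: swung outwards; 1.57, its stop: square across the deck. Range -0.5 to 1.57. It stays where left (under 1 N at the knob). 16 mm wide, underside 38 and top 45 mm above the deck; the stack is 34 mm high.
- keeper_knob (a point): Black knob at the keeper's free end, 95 mm from the pivot: a round peg 16 mm in diameter and 30 mm high, square to the deck, standing on the keeper bar from 45 to 75 mm above the deck; the point is on its axis, 63 mm above the deck.
- tin: Flat round tin with a green lid, 66 mm in diameter and 26 mm high, a bystander. Origin at the centre of its underside.
- carton: Small white carton, 50 x 76 x 26 mm, a bystander. Origin at the centre of its underside.
- sanding_block: Yellow block, 86 x 62 x 45 mm, a bystander. Origin at the centre of its underside.
- alu_bar: The aluminium bar as a body; axes as alu_mid. Origin at its centre.
- steel_bar: The steel bar as a body; axes as steel_mid. Origin at the centre of its underside.
- brass_bar: The brass bar as a body; axes as brass_mid. Origin at its centre.
There are look-alikes about, which are no part of the job. What is shaped like the brass_bar but turquoise is not meant.

How it is judged:
On the way, in this order (a step that is already met when the one before it is completed fails the run):
1. the aluminium bar lies released on the deck against the backstop, keeper still open (x of alu_mid in the frame of deck between 0.0735 and 0.0835 m and y of alu_mid in the frame of deck between -0.012 and 0.012 m and z of alu_mid in the frame of deck between 0.003 and 0.009 m and angle between the z axis of alu_mid and the z axis of deck, either way round below 0.07 rad and angle between the x axis of alu_mid and the x axis of deck, either way round below 0.12 rad and contact force between alu_bar and the fingers below 0.5 N and value of joint keeper below 0.6 rad), for 0.2 s.
2. the steel bar lies released on the aluminium bar against the backstop, keeper still open (x of alu_mid in the frame of deck between 0.0735 and 0.0835 m and y of alu_mid in the frame of deck between -0.012 and 0.012 m and z of alu_mid in the frame of deck between 0.003 and 0.009 m and angle between the z axis of each of alu_mid, steel_mid and the z axis of deck, either way round below 0.07 rad and angle between the x axis of each of alu_mid, steel_mid and the x axis of deck, either way round below 0.12 rad and x of steel_mid in the frame of deck between 0.0585 and 0.0685 m and y of steel_mid in the frame of deck between -0.012 and 0.012 m and z of steel_mid in the frame of deck between 0.014 and 0.02 m and contact force between steel_bar and the fingers below 0.5 N and value of joint keeper below 0.6 rad), for 0.2 s.
3. the brass bar lies released on top against the backstop, keeper still open (x of alu_mid in the frame of deck between 0.0735 and 0.0835 m and y of alu_mid in the frame of deck between -0.012 and 0.012 m and z of alu_mid in the frame of deck between 0.003 and 0.009 m and angle between the z axis of each of alu_mid, steel_mid, brass_mid and the z axis of deck, either way round below 0.07 rad and angle between the x axis of each of alu_mid, steel_mid, brass_mid and the x axis of deck, either way round below 0.12 rad and x of steel_mid in the frame of deck between 0.0585 and 0.0685 m and y of steel_mid in the frame of deck between -0.012 and 0.012 m and z of steel_mid in the frame of deck between 0.014 and 0.02 m and x of brass_mid in the frame of deck between 0.0435 and 0.0535 m and y of brass_mid in the frame of deck between -0.012 and 0.012 m and z of brass_mid in the frame of deck between 0.025 and 0.031 m and contact force between brass_bar and the fingers below 0.5 N and value of joint keeper below 0.6 rad), for 0.2 s.
4. the keeper is swung across over the stack (value of joint keeper above 1.4 rad), for 0.2 s.
At the end, for the whole second after the job is handed in: Aluminium, steel, brass stacked upwards in that order on the deck, each flat (4 degrees, 3 mm), lengthwise up the slope (7 degrees), within 12 mm of its middle line, lower end within 5 mm of the backstop; keeper across over the stack (at least 1.4 of 1.57 rad) (x of alu_mid in the frame of deck between 0.0735 and 0.0835 m and y of alu_mid in the frame of deck between -0.012 and 0.012 m and z of alu_mid in the frame of deck between 0.003 and 0.009 m and angle between the z axis of each of alu_mid, steel_mid, brass_mid and the z axis of deck, either way round below 0.07 rad and angle between the x axis of each of alu_mid, steel_mid, brass_mid and the x axis of deck, either way round below 0.12 rad and x of steel_mid in the frame of deck between 0.0585 and 0.0685 m and y of steel_mid in the frame of deck between -0.012 and 0.012 m and z of steel_mid in the frame of deck between 0.014 and 0.02 m and x of brass_mid in the frame of deck between 0.0435 and 0.0535 m and y of brass_mid in the frame of deck between -0.012 and 0.012 m and z of brass_mid in the frame of deck between 0.025 and 0.031 m and value of joint keeper above 1.4 rad); the robot touches nothing.
It fails at once if the tin is pushed more than 30 mm (distance of tin from where it was at the start of the episode above 0.03 m).
It fails at once if the carton is pushed more than 30 mm (distance of carton from where it was at the start of the episode above 0.03 m).
It fails at once if the sanding block is pushed more than 30 mm (distance of sanding_block from where it was at the start of the episode above 0.03 m).
It also fails if it takes over 72 s, if anything falls off the work surface, if the arm or the gripper's body presses on something with over 40 N, if the wrist force passes 120 N, or if a joint passes its speed limit or range.

## Working session

There is one attempt and no reset: what is moved stays moved. The work goes in short steps, each a Python script; the robot and the scene stay as the last script left them, time stands still between calls to the robot, and variables do not carry over. Pictures are saved under pics/ and viewed, at most 10 in all, crops included, and the job is handed in when it is done.

```bash
ls; mkdir -p pics
python3 - <<'E'
from plant import *
import cv2,numpy as np
for n in ("top","scene"):
    im,d=get_image(n); c=get_calibration(n)
    cv2.imwrite(f"pics/{n}0.png",im[:,:,::-1]); np.savez(f"{n}0.npz",im=im,d=d,K=c["intrinsics"],D=c["dist_coeffs"],T=c["world_from_camera"])
    print(n,np.round(c["intrinsics"],1).tolist(),c["dist_coeffs"],np.round(c["world_from_camera"],3).tolist())
s=observe();print(s)
E
```

```text
pics
top [[560.5, 0.0, 318.5], [0.0, 560.5, 240.6], [0.0, 0.0, 1.0]] [-0.17209841  0.          0.          0.          0.        ] [[-0.027, -0.994, 0.102, 0.364], [-1.0, 0.026, -0.014, -0.187], [0.011, -0.103, -0.995, 1.466], [0.0, 0.0, 0.0, 1.0]]
scene [[574.9, 0.0, 322.3], [0.0, 574.9, 236.1], [0.0, 0.0, 1.0]] [-0.13914149  0.          0.          0.          0.        ] [[-0.839, -0.392, 0.378, -0.095], [-0.544, 0.619, -0.566, 0.661], [-0.012, -0.681, -0.732, 1.259], [0.0, 0.0, 0.0, 1.0]]
{'time_s': 0.1, 'q': array([-1.25709733e+00,  2.21168547e-01,  1.52752393e+00,  2.77126717e-05,
        1.39471422e+00, -1.26093957e-01]), 'joint_velocities': array([ 0.00127627, -0.00048504, -0.00205655,  0.00176504, -0.00016837,
        0.00139961]), 'joint_torque': array([ 9.71260451e-04, -4.98242033e+01, -3.90546942e+01, -2.19034791e-04,
        5.62301677e-03, -3.75103912e-05]), 'eef_pos': array([ 0.26592862, -0.56498241,  0.23028105]), 'tcp_rot': array([-3.13979645e+00, -2.55192505e-04,  4.39787848e-01]), 'ft_force': array([ 0.26486022, -0.40140123,  0.01060841]), 'torque': array([ 0.01722971, -0.02327463,  0.00397856]), 'grasp_force': 0.0, 'opening': 0.085577831729178}
```

View pics/top0.png

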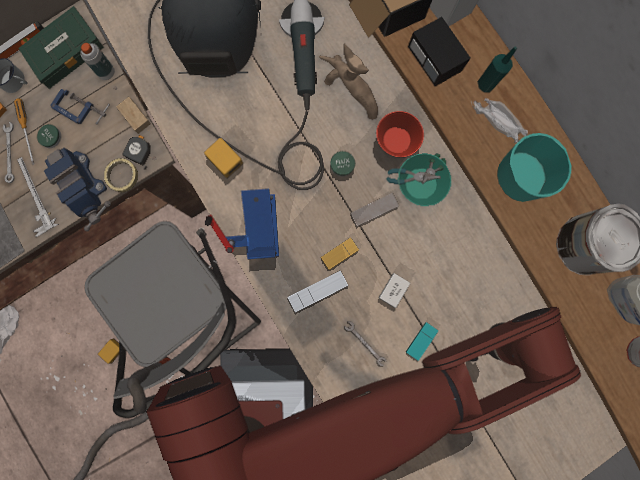

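View pics/scene0.png

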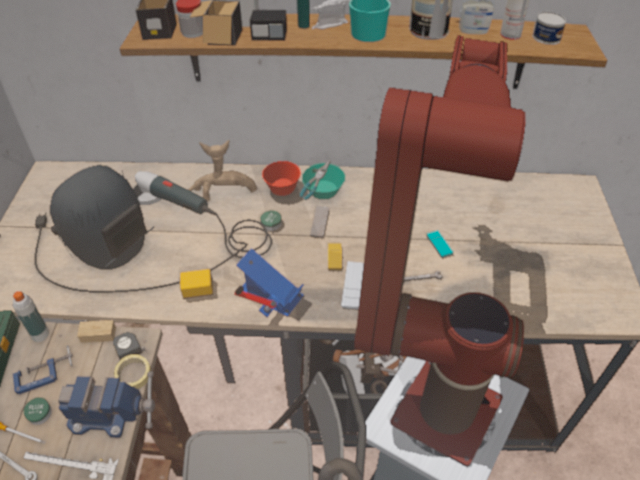

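The top picture shows: alu bar (318,291), brass bar (339,253), steel bar (375,209), rack (260,224) with the red keeper swung outward (217,233), carton (394,290), tin (343,163), sanding block (224,157).

Possible mix-ups:
- **Brass:** (339,253) is yellow. The others are the turquoise look-alike (422,341), the sanding block (224,157), and yellow blocks off the bench at (110,350) and (130,112).
- **Alu:** (318,291) is bright. The spanner (364,343) and the white carton (394,290) are the alternatives.
- **Steel:** (375,209) is grey-brown and has no rival.
- **Rack:** the blue vise (75,180) is on the other bench.

Next is one close crop plus the measurements.

```bash
cat > h.py <<'E'
import numpy as np, cv2
from scipy.spatial.transform import Rotation as Ro
def rays(uv,c):
    uv=np.asarray(uv,float).reshape(-1,1,2)
    p=cv2.undistortPoints(uv,c["K"],c["D"]).reshape(-1,2)
    return np.c_[p,np.ones(len(p))]
def onplane(uv,c,z):
    d=rays(uv,c)@c["T"][:3,:3].T; o=c["T"][:3,3]
    return o+d*((z-o[2])/d[:,2])[:,None]
def cloud(mask,c):
    v,u=np.nonzero(mask&(c["d"]>0)); r=rays(np.c_[u,v],c)*c["d"][v,u][:,None]
    return r@c["T"][:3,:3].T+c["T"][:3,3]
def tri(p1,c1,p2,c2):
    d1=c1["T"][:3,:3]@rays([p1],c1)[0]; d2=c2["T"][:3,:3]@rays([p2],c2)[0]
    o1=c1["T"][:3,3];o2=c2["T"][:3,3]
    t=np.linalg.lstsq(np.c_[d1,-d2],o2-o1,rcond=None)[0]
    a=o1+t[0]*d1;b=o2+t[1]*d2
    return (a+b)/2,np.linalg.norm(a-b)
E
python3 - <<'E'
from h import *
T=dict(np.load("top0.npz"));S=dict(np.load("scene0.npz"))
hsv=cv2.cvtColor(T["im"],cv2.COLOR_RGB2HSV)
def blob(c,box,lo,hi):
    h=cv2.cvtColor(c["im"],cv2.COLOR_RGB2HSV); m=cv2.inRange(h,lo,hi); k=np.zeros_like(m);x0,y0,x1,y1=box;k[y0:y1,x0:x1]=1;m*=k
    n,l,st,ce=cv2.connectedComponentsWithStats(m); i=1+np.argmax(st[1:,4]); return l==i
print(hsv[291,318],hsv[253,339],hsv[209,375],hsv[230,350],hsv[224,265],hsv[280,330])
for n,b,lo,hi,hh in [("alu",(280,262,355,318),(0,0,150),(179,45,255),.012),("brass",(312,232,365,274),(10,140,60),(30,255,255),.012),("steel",(345,185,403,232),(0,0,60),(179,45,150),.010),
  ("sand",(200,130,250,180),(10,140,60),(30,255,255),.045),("carton",(375,265,415,315),(0,0,180),(179,25,255),.026)]:
    m=blob(T,b,lo,hi); P=cloud(m,T); z=np.median(P[:,2])
    cn=max(cv2.findContours(m.astype('u1'),0,2)[0],key=cv2.contourArea); r=cv2.minAreaRect(cn)
    w=onplane(cv2.boxPoints(r),T,z); e1=w[1]-w[0];e2=w[2]-w[1]
    print(n,m.sum(),np.round(r[0],1),"z",round(z,4),"c",np.round(w.mean(0),4),"len",np.round([np.linalg.norm(e1),np.linalg.norm(e2)],3),"yaws",np.round([np.arctan2(*e1[1::-1]),np.arctan2(*e2[1::-1])],3))
m=blob(T,(225,180,285,265),(100,100,40),(125,255,255)); P=cloud(m,T); print("blue",len(P),P.min(0),P.max(0))
np.save("blue.npy",P)
for _ in range(5):
    c=P.mean(0); n=np.linalg.svd(P-c,full_matrices=0)[2][2]; n*=np.sign(n[2]); r=(P-c)@n; P=P[abs(r)<max(.003,1.5*r.std())]
print("plane",c,n,"tilt",np.degrees(np.arccos(n[2])),"az",np.arctan2(-n[1],-n[0]),len(P),r.std())
cr=T["im"][130:330,190:440]; cv2.imwrite("pics/crop.png",cv2.resize(cr,None,fx=3,fy=3,interpolation=cv2.INTER_CUBIC)[:,:,::-1])
E
```

```text
[120   6 182] [ 19 144 159] [ 13  32 128] [ 13  61 160] [111 147 104] [110   8 184]
alu 979 [317.3 291. ] z 0.0115 c [ 0.3825 -0.2006  0.0115] len [0.154 0.044] yaws [-1.126 -2.699]
brass 510 [339.3 253.3] z 0.0116 c [ 0.479  -0.2606  0.0116] len [0.094 0.038] yaws [-1.009 -2.586]
steel 892 [376.6 204. ] z 0.0082 c [ 0.6072 -0.3635  0.0082] len [0.15  0.068] yaws [-1.195 -2.791]
sand 754 [223.  156.9] z 0.0443 c [0.7363 0.0363 0.0443] len [0.062 0.091] yaws [-0.831 -2.425]
carton 423 [394.4 289.8] z 0.0255 c [ 0.3796 -0.399   0.0255] len [0.073 0.046] yaws [-0.57  -2.131]
blue 2225 [ 0.46816686 -0.10075179 -0.00324738] [0.63919828 0.02822966 0.11852279]
plane [ 0.55766244 -0.05292771  0.0704085 ] [-0.49529617 -0.02910309  0.86823656] tilt 29.745641985498636 az 0.05869147951902103 1284 0.0018013036602995843
```

View pics/crop.png

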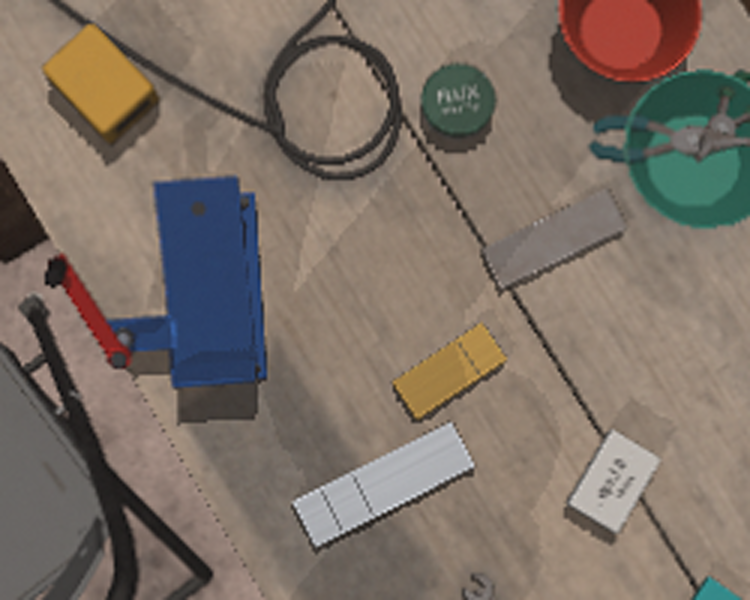

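The crop confirms the choice: alu (318,291), brass (339,253) and steel (375,209) are bright, yellow and grey-brown respectively, and their sizes match. The rack's lower end faces the robot, and the keeper is swung outward with its black knob at about (209,220). Next I'll refine the deck frame and steel, and check heights with the scene camera.

Run:
```python
from h import *
T=dict(np.load("top0.npz"));S=dict(np.load("scene0.npz"))
full=np.ones((480,640),bool)
def box(x0,y0,x1,y1):
    k=np.zeros((480,640),bool);k[y0:y1,x0:x1]=1;return k
# steel by depth
v,u=np.nonzero(box(345,185,406,235)); P=cloud(box(345,185,406,235)&(T["d"]>0),T)
vv,uu=np.nonzero(box(345,185,406,235)&(T["d"]>0)); ok=(P[:,2]>.005)&(P[:,2]<.02)
m=np.zeros((480,640),'u1');m[vv[ok],uu[ok]]=1;m=cv2.morphologyEx(m,cv2.MORPH_OPEN,np.ones((3,3)))
n,l,st,ce=cv2.connectedComponentsWithStats(m);m=(l==1+np.argmax(st[1:,4]))
cn=max(cv2.findContours(m.astype('u1'),0,2)[0],key=cv2.contourArea);r=cv2.minAreaRect(cn);z=np.median(cloud(m,T)[:,2])
w=onplane(cv2.boxPoints(r),T,z);e1=w[1]-w[0];e2=w[2]-w[1]
print("steel",m.sum(),r[0],z,w.mean(0),np.linalg.norm(e1),np.linalg.norm(e2),np.arctan2(*e1[1::-1]),np.arctan2(*e2[1::-1]))
# deck
for name,c,bx in (("top",T,box(225,180,285,265)),("scene",S,box(225,245,310,320))):
    h=cv2.cvtColor(c["im"],cv2.COLOR_RGB2HSV)
    P=cloud((cv2.inRange(h,(100,100,40),(125,255,255))>0)&bx,c);Q=P[(P[:,2]>.03)]
    n=np.array([-.5,-.025,.866]);cc=np.array([.5577,-.0529,.0704]) 
    for _ in range(8):
        q=Q[abs((Q-cc)@n)<.004];cc=q.mean(0);n=np.linalg.svd(q-cc,full_matrices=0)[2][2];n*=np.sign(n[2])
    print(name,"tilt",np.degrees(np.arccos(n[2])),"az",np.arctan2(-n[1],-n[0]),len(q))
    az=np.arctan2(-n[1],-n[0]);X=np.array([np.cos(az)*n[2],np.sin(az)*n[2],np.hypot(n[0],n[1])]);Y=np.cross(n,X)
    q2=np.c_[(q-cc)@X,(q-cc)@Y]
    r=cv2.minAreaRect(q2.astype(np.float32)); bp=cv2.boxPoints(r);print("rect",r); 
    for b in bp: print("  corner",np.round(cc+b[0]*X+b[1]*Y,4))
# side edges by row in top
h=cv2.cvtColor(T["im"],cv2.COLOR_RGB2HSV)
# scene heights
for nm,bx,lo,hi in (("brass",box(320,235,350,275),(10,140,60),(30,255,255)),("alu",box(335,255,366,312),(0,0,150),(179,45,255))):
    m=(cv2.inRange(cv2.cvtColor(S["im"],cv2.COLOR_RGB2HSV),lo,hi)>0)&bx;P=cloud(m,S);print(nm,np.median(P,0),len(P))
P=cloud(box(308,205,330,237),S);P=P[P[:,2]>.005];print("steel scene",np.median(P,0),len(P))
# red keeper
h=cv2.cvtColor(T["im"],cv2.COLOR_RGB2HSV);m=((cv2.inRange(h,(0,150,80),(6,255,255))|cv2.inRange(h,(174,150,80),(179,255,255)))>0)&box(203,205,240,260)
P=cloud(m,T);print("keeper",len(P));np.save("keep.npy",P);c=P.mean(0);d=np.linalg.svd(P-c)[2][0];print(c,d,P.min(0),P.max(0))
```

```text
steel 537 (373.5068054199219, 209.51402282714844) 0.009802596878318415 [ 0.59228598 -0.3545478   0.0098026 ] 0.12101817026392221 0.04077648970089628 -1.1435870932351289 -2.735139986253117
top tilt 29.653938645386024 az 0.04671973093105151 1553
rect ((0.004688933491706848, 0.02096845582127571), (0.12068736553192139, 0.16680222749710083), 89.6371078491211)
  corner [ 0.4904 -0.0939  0.0311]
  corner [ 0.6352 -0.0882  0.1136]
  corner [0.6303 0.0324 0.114 ]
  corner [0.4854 0.0267 0.0314]
scene tilt 30.18135606258803 az 0.07626483701311261 1134
rect ((0.004141196608543396, 0.023933708667755127), (0.1220138669013977, 0.16416646540164948), 87.6033706665039)
  corner [ 0.4906 -0.0902  0.0308]
  corner [ 0.6325 -0.0862  0.1132]
  corner [0.6276 0.0357 0.1158]
  corner [0.4857 0.0317 0.0333]
brass [ 0.47675866 -0.25756308  0.01113421] 299
alu [ 0.38375527 -0.18520909  0.0103124 ] 966
steel scene [ 0.59030486 -0.35141747  0.00980785] 379
keeper 184
[0.52494193 0.03424358 0.10610774] [-0.76838074 -0.43655153 -0.4679891 ] [0.48588195 0.00826978 0.08037159] [0.57000548 0.05491847 0.13690586]
```

```bash
cat >> h.py <<'E'
def grab(n):
    from plant import get_image,get_calibration
    c=get_calibration(n);im,d=get_image(n)
    return dict(im=im,d=d,K=c["intrinsics"],D=c["dist_coeffs"],T=c["world_from_camera"])
E
python3 - <<'E'
from h import *
from plant import *
for i,(p,o) in enumerate([((.43,-.28,.33),(np.pi,0,-1.12)),((.47,-.06,.36),(np.pi,0,.04))]):
    movep(p,o); hold(.2); c=grab("wrist"); np.savez(f"w{i}.npz",**c); print(observe()["time_s"],np.round(c["T"],3).tolist())
    cv2.imwrite(f"pics/w{i}.png",c["im"][:,:,::-1])
a,b=[cv2.imread(f"pics/w{i}.png") for i in (0,1)]
cv2.imwrite("pics/w01.png",cv2.resize(np.hstack([a,b]),(800,300)))
np.load("w0.npz")["K"].tolist()
E
```

```text
2.1583 [[-0.901, -0.417, -0.122, 0.461], [-0.434, 0.865, 0.251, -0.344], [0.001, 0.279, -0.96, 0.471], [0.0, 0.0, 0.0, 1.0]]
3.3083 [[0.036, -0.959, -0.28, 0.541], [-0.999, -0.034, -0.011, -0.059], [0.001, 0.281, -0.96, 0.501], [0.0, 0.0, 0.0, 1.0]]
```

View pics/w01.png

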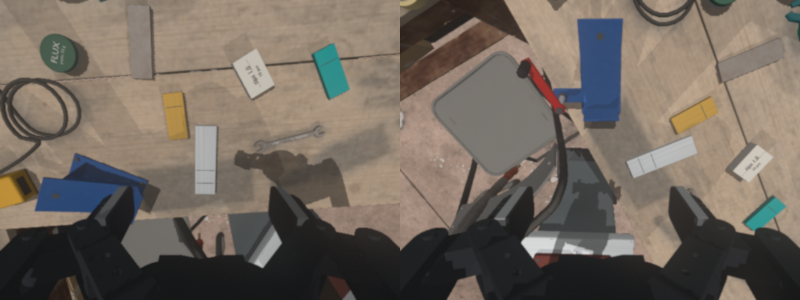

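The left picture (w0, full-resolution pixels) shows alu (330,256), brass (280,186) and steel (224,67). The right one (w1) shows the rack at about (320,115) in its own full-resolution frame, with alu (420,250), brass (470,185) and steel (560,95).

Run:
```python
from h import *
W=[dict(np.load(f"w{i}.npz")) for i in (0,1)];T=dict(np.load("top0.npz"))
for nm,seeds,hz in (("alu",[(330,256),(420,250)],.012),("brass",[(280,186),(470,185)],.012),("steel",[(224,67),(560,95)],.010)):
    px=[]
    for c,s in zip(W,seeds):
        v,u=np.nonzero(c["d"]>0);P=cloud(c["d"]>0,c);ok=(P[:,2]>.006)&(P[:,2]<.02);m=np.zeros((480,640),'u1');m[v[ok],u[ok]]=1
        m=cv2.morphologyEx(m,cv2.MORPH_OPEN,np.ones((3,3)));n,l,st,ce=cv2.connectedComponentsWithStats(m)
        i=l[s[1],s[0]]
        if i==0: print(nm,"seed miss");continue
        cn=max(cv2.findContours((l==i).astype('u1'),0,2)[0],key=cv2.contourArea);z=np.median(cloud(l==i,c)[:,2])
        wp=onplane(cn[:,0,:],c,z);r=cv2.minAreaRect(wp[:,:2].astype(np.float32));b=cv2.boxPoints(r);e=b[1]-b[0];f=b[2]-b[1]
        e=e if np.hypot(*e)>np.hypot(*f) else f
        px.append(cn[:,0].mean(0)); px[-1]=np.array(cv2.minAreaRect(cn)[0])
        print(nm,"z",round(z,4),"c",np.round(r[0],4),"size",np.round(r[1],3),"yaw",round(np.arctan2(e[1],e[0])%np.pi-np.pi,3))
    if len(px)==2: print("   tri",np.round(tri(px[0],W[0],px[1],W[1])[0],4))
for name,c,bx in (("top",T,(225,180,285,265)),("w1",W[1],(250,20,372,205))):
    k=np.zeros((480,640),bool);k[bx[1]:bx[3],bx[0]:bx[2]]=1;h=cv2.cvtColor(c["im"],cv2.COLOR_RGB2HSV)
    P=cloud((cv2.inRange(h,(100,100,40),(125,255,255))>0)&k,c)
    n=np.array([-.5,-.02,.866]);n/=np.linalg.norm(n);cc=np.array([.5577,-.0529,.0704])
    for _ in range(8):
        q=P[(abs((P-cc)@n)<.004)&(P[:,0]>.49)&(P[:,1]<.0)];cc=q.mean(0);n=np.linalg.svd(q-cc,full_matrices=0)[2][2];n*=np.sign(n[2])
    print(name,len(q),"tilt",np.degrees(np.arccos(n[2])),"az_n",np.arctan2(-n[1],-n[0]),"z at cc",cc)
    # edges by x-slices
    L=[]
    for x in np.arange(.535,.625,.008):
        s=q[abs(q[:,0]-x)<.004]; L.append((x,s[:,1].min(),s[:,1].max()))
    L=np.array(L);a=np.polyfit(L[:,0],L[:,1],1);b=np.polyfit(L[:,0],L[:,2],1);print("  slopes",a[0],b[0],"width",np.median(L[:,2]-L[:,1]),"mid y at .4889",(np.polyval(a,.489)+np.polyval(b,.489))/2, "at .56",(np.polyval(a,.56)+np.polyval(b,.56))/2)
    # top end, and backstop face plane
    print("  xmax",np.percentile(q[:,0],99.5),"zmax",np.percentile(q[:,2],99.5))
    d=(P-cc)@n; X=np.array([np.cos(.04)*.866,np.sin(.04)*.866,.5]); bs=P[(d>.006)&(d<.034)&(P[:,0]<.51)&(P[:,1]<-.03)]; 
    if len(bs): print("  backstop deckx rel (top end) ",len(bs),np.percentile((bs)@X,[20,50,80]),"top end",np.percentile(q@X,99.8), "bs z",bs[:,2].min(),bs[:,2].max(), bs.mean(0))
k=np.zeros((480,640),bool);k[60:190,180:270]=1
c=W[1];h=cv2.cvtColor(c["im"],cv2.COLOR_RGB2HSV);m=((cv2.inRange(h,(0,150,80),(6,255,255))|cv2.inRange(h,(174,150,80),(179,255,255)))>0)&k
P=cloud(m,c);q=P.mean(0);print("keeper",len(P),q,np.linalg.svd(P-q)[2][0],P[P[:,2].argmax()],P[P[:,2].argmin()])
```

```text
alu z 0.0109 c [ 0.3824 -0.2023] size [0.044 0.154] yaw -1.129
alu z 0.0111 c [ 0.3833 -0.201 ] size [0.047 0.155] yaw -1.133
   tri [ 0.3822 -0.204   0.005 ]
brass z 0.0109 c [ 0.4792 -0.2622] size [0.04  0.095] yaw -1.012
brass z 0.0112 c [ 0.4792 -0.2611] size [0.041 0.095] yaw -1.011
   tri [ 0.48   -0.2627  0.009 ]
steel z 0.009 c [ 0.5927 -0.3577] size [0.04  0.124] yaw -1.147
steel z 0.0093 c [ 0.5925 -0.3563] size [0.041 0.126] yaw -1.145
   tri [ 0.5945 -0.36    0.0069]
top 1496 tilt 29.748421822857143 az_n 0.047583890896490434 z at cc [ 0.5591007  -0.05401669  0.07114312]
  slopes 0.04604362211316682 0.024999365430222107 width 0.06737679422672721 mid y at .4889 -0.05887992909058651 at .56 -0.0563579030327962
  xmax 0.6322601535973119 zmax 0.11499239630367714
  backstop deckx rel (top end)  130 [0.43671996 0.43806956 0.43912053] top end 0.6022570376849213 bs z 0.036163395398590925 0.06130890669934663 [ 0.48019845 -0.06271035  0.04980878]
w1 9176 tilt 30.05768893627581 az_n 0.04396389599448489 z at cc [ 0.567929   -0.05443919  0.0764053 ]
  slopes 0.06008880663040276 0.028559020170259665 width 0.06750132491557245 mid y at .4889 -0.06011074350573197 at .56 -0.05696374565430845
  xmax 0.6320146817596769 zmax 0.11318878071671415
  backstop deckx rel (top end)  722 [0.43685705 0.43730154 0.43776085] top end 0.6015194519455204 bs z 0.036160151086047254 0.060421357184046176 [ 0.47981086 -0.06216447  0.04855386]
keeper 1048 [0.5276649  0.03490748 0.10718176] [-0.77725817 -0.42859211 -0.46062842] [0.56951375 0.05308469 0.13313609] [0.48598972 0.00766389 0.08107248]
```

```bash
cat > r.py <<'E'
from h import *
from plant import *
az=.041; th=np.pi/6
X=np.array([np.cos(az)*np.cos(th),np.sin(az)*np.cos(th),np.sin(th)]);Z=np.array([-np.cos(az)*np.sin(th),-np.sin(az)*np.sin(th),np.cos(th)]);Y=np.cross(Z,X)
O=np.array([.489,-.0588,.0317]); RD=np.c_[X,Y,Z]
ED=Ro.from_matrix(np.c_[X,-Y,-Z]).as_euler("xyz")
deck=lambda x,y,z:O+RD@np.array([x,y,z])
todeck=lambda p:(np.asarray(p)-O)@RD
def st(tag):
    s=observe();print(tag,"t",round(s["time_s"],2),"tcp",np.round(s["eef_pos"],4),"deck",np.round(todeck(s["eef_pos"]),4),"open",round(s["opening"],4),"gf",round(s["grasp_force"],1),"F",np.round(s["ft_force"],1));return s
def pick(c,yaw,w,zg=None):
    e=(np.pi,0,yaw)
    gripper_to(w+.012); movep((*c,.07),e)
    if zg is None:
        move_l((*c,.02),.1); hit=move_l((*c,-.012),.025,max_force=5); s=st(f"touch {hit}"); zg=s["eef_pos"][2]+.004
    move_l((*c,zg),.06); gripper_to(w-.006,70); s=st("gripped")
    move_l((*c,.15),.15); st("lifted")
    return s["eef_pos"][2]
def place(L,base,hg,gap=.008):
    x=L/2+gap
    movep(deck(x,0,base+hg+.08),ED)
    move_l(deck(x,0,base+hg+.006),.15)
    hit=move_l(deck(x,0,base+hg-.008),.02,max_force=4); s=st(f"down {hit}"); zt=todeck(s["eef_pos"])[2]
    hit=move_l(deck(x-gap-.010,0,zt+.0005),.025,max_force=10); s=st(f"slid {hit}")
def release(w):
    gripper_to(w+.03); hold(.3); s=st("released"); p=todeck(s["eef_pos"]); move_l(deck(p[0],p[1],p[2]+.09),.15); return p
E
python3 - <<'E'
from r import *
for p,e in (((.3828,-.2015,.0),(np.pi,0,-1.131)),((.5926,-.357,.0),(np.pi,0,-1.146)),(deck(.085,0,.09),ED),(deck(.06,0,.0),ED)): print(np.round(inverse_kinematics(p,e),2))
print(ED); st("0")
hg=pick((.3828,-.2015),-1.131,.045); print("hg",hg)
E
```

```text
[-0.67  0.08  2.17 -0.    0.89  2.03]
[-0.66  0.61  1.47 -0.    1.06  2.06]
[-0.4  -0.34  2.31  0.33  0.73  0.93]
[-0.38 -0.09  2.3   0.45  0.48  0.8 ]
[ 3.14159265 -0.52359878  0.041     ]
0 t 3.31 tcp [ 0.4699 -0.0611  0.3596] deck [ 0.1474 -0.0015  0.2936] open 0.0854 gf 0.0 F [ 0.6 -0.1  0.2]
touch True t 6.55 tcp [ 0.3826 -0.2014 -0.0044] deck [-0.1152 -0.1381  0.0248] open 0.0569 gf 3.9 F [-1.6  1.   7.8]
gripped t 7.08 tcp [ 3.829e-01 -2.016e-01 -1.000e-04] deck [-0.1127 -0.1383  0.0284] open 0.043 gf 72.1 F [-0.7  0.4  6. ]
lifted t 8.22 tcp [ 0.3821 -0.201   0.1488] deck [-0.039  -0.1377  0.1578] open 0.043 gf 71.3 F [-0.4 -0.  -2.7]
hg -9.349178272419906e-05
```

Run:
```python
from r import *
place(.155,0,0.0)
c=grab("wrist");np.savez("w2.npz",**c);cv2.imwrite("pics/w2.png",c["im"][:,:,::-1])
```

```text
down True t 10.34 tcp [ 0.5638 -0.056   0.0748] deck [ 0.0864 -0.0003 -0.0001] open 0.0434 gf 72.1 F [-2.9  0.1  5.3]
slid True t 10.75 tcp [ 0.557  -0.0562  0.0711] deck [ 0.0786 -0.0002  0.0001] open 0.0433 gf 71.4 F [3.1 1.9 0.2]
```

View pics/w2.png

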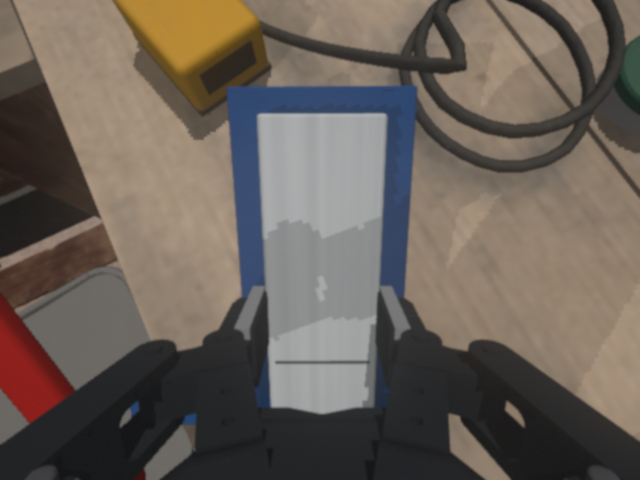

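The picture shows the alu bar flat and parallel on the blue deck, with equal margins left (230–258) and right (387–415). About 10 mm of deck shows beyond its upper end, as it should with the bar at the backstop. I'll release it and look again.

```bash
cat >> r.py <<'E'
def check(tag,L,lo,hi,ztop):
    """bar top-face by height above deck in the wrist depth"""
    c=grab("wrist");np.savez(tag+".npz",**c);cv2.imwrite(f"pics/{tag}.png",c["im"][:,:,::-1])
    P=cloud(c["d"]>0,c);q=(P-O)@RD;q=q[(abs(q[:,2]-ztop)<.003)&(abs(q[:,1])<.032)&(q[:,0]>-.01)&(q[:,0]<.17)]
    if len(q)<50: print("few");return
    r=cv2.minAreaRect(q[:,:2].astype(np.float32));n=np.linalg.svd(q-q.mean(0),full_matrices=0)[2][2]
    print(tag,len(q),"rect",np.round(r[0],4),np.round(r[1],4),round(r[2],1),"x",np.percentile(q[:,0],[.3,99.7]),"y",np.percentile(q[:,1],[.5,99.5]),"z",np.median(q[:,2]),"tilt",np.degrees(np.arccos(abs(n[2]))))
E
python3 - <<'E'
from r import *
release(.045); hold(.2); check("alu1",.155,0,0,.012); st("")
E
```

```text
released t 11.52 tcp [ 0.5569 -0.0561  0.0708] deck [ 0.0784 -0.0001 -0.0001] open 0.0752 gf 0.0 F [0.2 0.2 0.1]
alu1 17048 rect [0.0774 0.0006] [0.1557 0.0639] 0.4 x [-3.72097017e-05  1.54768527e-01] y [-0.0225515   0.02234674] z 0.011091992518614143 tilt 0.15984473822441003
 t 12.52 tcp [ 0.5115 -0.0577  0.1476] deck [0.0775 0.0002 0.0891] open 0.0748 gf 0.0 F [-0.1  0.7 -0.2]
```

Run:
```python
from r import *
c=(.5926,-.357);movep((*c,.18),(np.pi,0,-1.146))
hg=pick(c,-1.146,.040,.0035)
movep(deck(.08,0,.15),ED)
place(.125,.012,hg)
check("st0",.125,0,0,.022)
release(.040); hold(.2); check("st1",.125,0,0,.022); check("st1a",.125,0,0,.012); st("")
```

```text
gripped t 16.12 tcp [ 0.5933 -0.3574  0.0048] deck [ 0.0662 -0.3026 -0.0693] open 0.0374 gf 70.3 F [-0.9  1.1  6.4]
lifted t 17.25 tcp [ 0.5917 -0.3564  0.1482] deck [ 0.1366 -0.3015  0.0557] open 0.0374 gf 70.6 F [-0.2  0.5 -4.1]
down True t 19.9 tcp [ 0.5425 -0.0569  0.0819] deck [ 0.0714 -0.0003  0.0167] open 0.0375 gf 72.6 F [-3.9 -0.1  6.4]
slid True t 20.31 tcp [ 0.5353 -0.0571  0.078 ] deck [ 0.0633 -0.0002  0.0169] open 0.0367 gf 71.3 F [ 3.9  1.5 -0.6]
st0 24671 rect [ 0.0679 -0.0003] [0.0607 0.1149] 90.0 x [0.01246958 0.12521955] y [-0.02004906  0.01949495] z 0.02122095608880884 tilt 0.13847598983139658
released t 21.07 tcp [ 0.535  -0.0569  0.0776] deck [ 0.0628 -0.      0.0167] open 0.07 gf 0.0 F [-0.4 -0.5  0.4]
st1 11651 rect [0.0624 0.0005] [0.1257 0.0637] 0.4 x [-9.04138137e-05  1.25038612e-01] y [-0.02239999  0.02265542] z 0.021028935510633253 tilt 0.18937544910721854
st1a 4612 rect [0.0773 0.0003] [0.1552 0.0636] 0.2 x [-2.61424219e-06  1.54744724e-01] y [-0.0275936   0.02797631] z 0.011058941700606808 tilt 0.11795967627429824
 t 22.12 tcp [ 0.4897 -0.0585  0.1545] deck [0.0621 0.0003 0.106 ] open 0.0697 gf 0.0 F [-0.4  0.3 -0.1]
```

View pics/st1.png

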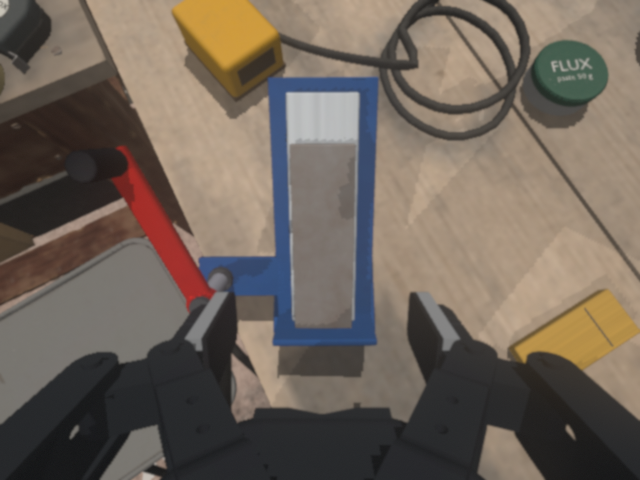

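The picture shows steel (322,235) centred on alu (322,118), both against the backstop at about row 330. The keeper is open, with its knob at (90,165). Brass is next.

Run:
```python
from r import *
c=(.4792,-.2615);movep((*c,.18),(np.pi,0,-1.011))
hg=pick(c,-1.011,.040,.0035)
movep(deck(.07,0,.16),ED)
place(.095,.022,hg)
release(.040); hold(.2)
for t,z in (("br1",.034),("br1s",.022),("br1a",.012)): check(t,0,0,0,z)
st("")
```

```text
gripped t 25.47 tcp [ 0.4797 -0.2619  0.0045] deck [-0.0289 -0.2026 -0.0147] open 0.0374 gf 70.6 F [-1.3  1.1  4.8]
lifted t 26.59 tcp [ 0.4784 -0.2609  0.1486] deck [ 0.0421 -0.2015  0.1107] open 0.0374 gf 70.5 F [ 0.3  0.4 -3.5]
down True t 28.97 tcp [ 0.5246 -0.0577  0.083 ] deck [ 0.0565 -0.0003  0.0266] open 0.0376 gf 72.6 F [-6.2 -0.8  7.4]
slid True t 29.37 tcp [ 0.518  -0.0578  0.0794] deck [ 0.049  -0.0002  0.0268] open 0.0375 gf 71.2 F [ 3.9  0.9 -0.6]
released t 30.08 tcp [ 0.5175 -0.0576  0.0788] deck [0.0483 0.0001 0.0265] open 0.0703 gf 0.0 F [ 1.2 -0.6  0.4]
br1 9454 rect [ 0.0454 -0.0001] [0.0638 0.1001] 89.8 x [-0.00403704  0.09521949] y [-0.02840268  0.02849067] z 0.03324211770787301 tilt 0.37359443023121397
br1s 3228 rect [ 0.0624 -0.0001] [0.0638 0.1257] 89.9 x [-8.12209082e-05  1.25195561e-01] y [-0.02920991  0.02908547] z 0.02099309294952366 tilt 0.4816910320421055
br1a 4030 rect [0.0772 0.0003] [0.1551 0.0639] 0.2 x [-1.04361884e-04  1.54575623e-01] y [-0.02791786  0.02799328] z 0.011059071380382302 tilt 0.06802361611345926
 t 31.18 tcp [ 0.4724 -0.0592  0.156 ] deck [0.0477 0.0003 0.1159] open 0.0696 gf 0.0 F [ 0.8 -0.2  0.1]
```

Stack verified: all three bars sit at x≈0, centred and flat. Now I'll measure the knob and swing the keeper.

```bash
cat >> r.py <<'E'
def keeper(c):
    h=cv2.cvtColor(c["im"],cv2.COLOR_RGB2HSV);m=(cv2.inRange(h,(0,150,70),(6,255,255))|cv2.inRange(h,(174,150,70),(179,255,255)))>0
    q=(cloud(m,c)-O)@RD;q=q[(q[:,2]>.041)&(q[:,2]<.049)&(np.hypot(q[:,0]-.03,q[:,1]-.075)<.11)]
    r=cv2.minAreaRect(q[:,:2].astype(np.float32));m=q.mean(0);print("keeper n",len(q),"z",np.median(q[:,2]),r,"theta",np.arctan2(-(m[1]-.075),m[0]-.03))
E
python3 - <<'E'
from r import *
for f in ("st1.npz","top0.npz"):
    c=dict(np.load(f));keeper(c)
c=dict(np.load("st1.npz"));k=np.zeros((480,640),bool);k[145:185,62:125]=1
h=c["im"].max(2)<60
q=(cloud(k&h,c)-O)@RD;t=q[(q[:,2]>.06)&(q[:,2]<.08)];print("knob",len(t),t.mean(0),np.percentile(t[:,2],[5,50,95]));t=t[t[:,2]>.071];print("top face",len(t),t.mean(0),cv2.minEnclosingCircle(t[:,:2].astype(np.float32)))
for th_ in (-.5,0,.8,1.57):print(inverse_kinematics(deck(.03+.095*np.cos(th_),.075-.095*np.sin(th_),.053),ED))
E
```

```text
keeper n 4026 z 0.044123023971210214 ((0.07769373059272766, 0.094612717628479), (0.09847243130207062, 0.01847088150680065), 24.247888565063477) theta -0.3704464643007897
keeper n 158 z 0.0447431422440229 ((0.07322051376104355, 0.09266446530818939), (0.10780376195907593, 0.016404997557401657), 25.33372688293457) theta -0.3745241062234539
knob 1352 [0.11687442 0.1102524  0.07148468] [0.06185712 0.07359715 0.07515148]
top face 951 [0.11665968 0.11168241 0.07396741] ((0.11653171479701996, 0.1126149594783783), 0.00837060995399952)
[-0.05388613 -0.19986054  2.23269637  0.08540357  0.58879322  1.41748506]
[-0.16574868 -0.18735244  2.20988881  0.1795364   0.61232851  1.2436721 ]
[-0.35481059 -0.2143293   2.26302248  0.33329546  0.63012923  0.9508263 ]
[-0.49728114 -0.29928989  2.40122556  0.45101773  0.62867483  0.72021937]
```

Run:
```python
from r import *
kn=lambda t,z:deck(.03+.0945*np.cos(t),.075-.0945*np.sin(t),z)
t0=-.404
gripper_to(.05); movep(deck(.1166,.1121,.15),ED); move_l(kn(t0,.053),.12); st("at knob")
gripper_to(.006,20); st("grip")
for t in np.linspace(t0,1.54,13)[1:]: move_l(kn(t,.053),.09)
st("arc"); h=move_l(kn(1.60,.053),.03,max_force=8); s=st(f"end {h}")
gripper_to(.05); p=todeck(observe()["eef_pos"]); st("open"); move_l(deck(p[0],p[1],.16),.15); move_l(deck(p[0]-.05,p[1],.22),.15); hold(.2)
st("clear")
for tg,z in (("f",.034),("fs",.022),("fa",.012)): check(tg,0,0,0,z)
keeper(dict(np.load("f.npz")))
```

```text
at knob t 33.08 tcp [0.5591 0.0558 0.1363] deck [0.1171 0.1116 0.0532] open 0.0501 gf 0.0 F [ 0.2 -0.2 -0.5]
grip t 33.48 tcp [0.5595 0.0564 0.137 ] deck [0.1177 0.1122 0.0536] open 0.015 gf 21.1 F [-3.4 -0.8  3.7]
arc t 37.27 tcp [ 0.4914 -0.0791  0.0937] deck [ 0.0324 -0.0203  0.0529] open 0.0152 gf 21.7 F [-0.4 -5.  -0.7]
end False t 37.62 tcp [ 0.4872 -0.0796  0.0913] deck [ 0.0275 -0.0207  0.053 ] open 0.015 gf 21.1 F [ 2.7 -7.8 -2.9]
open t 38.05 tcp [ 0.4867 -0.078   0.091 ] deck [ 0.0269 -0.0191  0.0529] open 0.05 gf 0.0 F [-0.1  0.3 -0.1]Traceback (most recent call last):
  File "<stdin>", line 8, in <module>
plant.Unreachable: the arm cannot follow that straight line within its joint ranges
```

Run:
```python
from r import *
st("")
p=todeck(observe()["eef_pos"])
for z in (.11,.1,.092):
    try: move_l(deck(p[0],p[1],z),.12); break
    except Unreachable: print("no",z)
s=st("up"); e=s["eef_pos"]
for d in ((.04,0,.15),(.06,0,.12),(.0,0,.08)):
    try: move_l(e+d,.15); break
    except Unreachable: print("no",d)
hold(.2);st("clear")
for tg,z in (("f",.034),("fs",.022),("fa",.012)): check(tg,0,0,0,z)
keeper(dict(np.load("f.npz")))
```

```text
t 38.92 tcp [ 0.433  -0.0801  0.183 ] deck [ 0.0265 -0.019   0.1595] open 0.05 gf 0.0 F [ 1.1 -0.2 -0.4]
up t 39.48 tcp [ 0.4573 -0.0786  0.1393] deck [ 0.0257 -0.0184  0.1095] open 0.0499 gf 0.0 F [-0.8  0.2  1.2]
clear t 40.86 tcp [ 0.4968 -0.0784  0.2883] deck [ 0.1344 -0.0199  0.2187] open 0.0499 gf 0.0 F [-0.2 -0.4 -0.3]
f 3135 rect [ 0.0459 -0.0005] [0.0632 0.1007] 89.3 x [-0.00415524  0.09541762] y [-0.02882151  0.02935601] z 0.0332828839872701 tilt 0.4729545830806343
fs 1338 rect [0.0628 0.0009] [0.1261 0.0639] 0.8 x [-0.00012691  0.12551788] y [-0.02987444  0.02989367] z 0.02099031649767697 tilt 0.7532986396607867
fa 1729 rect [0.0777 0.0018] [0.1553 0.0631] 1.2 x [-5.55120313e-05  1.55083490e-01] y [-0.02266459  0.02872352] z 0.010994650477905663 tilt 0.41980645431264907
keeper n 838 z 0.043964537665356046 ((0.034868817776441574, 0.005235666409134865), (0.016360314562916756, 0.06366509199142456), 3.1491382122039795) theta 1.4852887957021674
```

View pics/f.png

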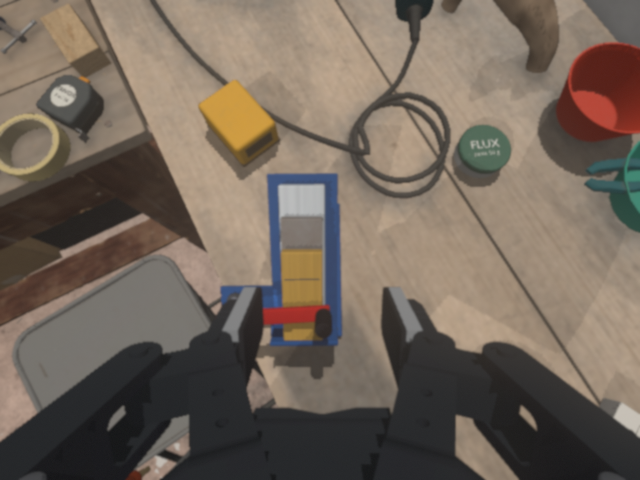

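The picture shows the stack intact: alu, steel and brass stepped in column 302, rows 185–335. The keeper lies across the brass with its knob at (323,320). One check of the knob position for the keeper angle, then I'll hand in.

Run:
```python
from r import *
c=dict(np.load("f.npz"));k=np.zeros((480,640),bool);k[300:345,308:340]=1
q=(cloud(k&(c["im"].max(2)<70),c)-O)@RD;t=q[(q[:,2]>.071)&(q[:,2]<.079)]
(x,y),r=cv2.minEnclosingCircle(t[:,:2].astype(np.float32));m=t.mean(0)
print(len(t),x,y,r,m,"theta",np.arctan2(.075-y,x-.03))
if np.arctan2(.075-y,x-.03)>1.47: print(job_done())
```

```text
223 0.03632655739784241 -0.02059653215110302 0.008011429570615292 [ 0.03705807 -0.02106584  0.07368761] theta 1.504712911662164
the job is handed in; nothing more can be done
None
```

The job is handed in: the aluminium, steel and brass bars are stacked in order against the backstop, and the keeper is swung across at about 1.50 rad (1.4 needed, stop 1.57). It took about 41 s of the 72 s allowed, and I saw no sign that the tin, carton or sanding block had been disturbed.

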